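Hold a spray mask over a tile on the banding wheel

ROBOT

A 6-joint arm with a two-finger parallel gripper is mounted at the origin on the work surface. World frame = base frame: x ahead of the robot, y to its left, z up, the work surface at z = 0. Lengths are in m, angles in degrees, forces in N, time in s.
With the tool pointing down it reaches from about 0.275 to 1 m from the base axis. Payload 8.4 kg.
Tool frame: the origin (TCP) lies on the mounting face of the last link; the fingertips stand 173 mm ahead of it and the grasp point (between the pads) lies 155 mm ahead of it (env.grasp_offset is the distance from the TCP to the grasp point, in m); x points along the fingers, z is the direction in which the jaws open and shut, and the axes are right-handed (so a half turn about x gives the same grasp; the last joint's range is limited). The gripper opens to 85 mm and grips with 20 to 120 N. Pads are 22 mm wide; open, the fingers measure 114 mm over their backs; the gripper's body (76 mm by 85 mm) begins 54 mm behind the grasp point. The pads swing forward as they close: fully open they stand 13 mm farther back than shut.
Start: joints at [-67.918, 20.225, 93.587, -0, 66.188, -0.138], TCP at [0.236, -0.579, 0.405] pointing down, gripper open.
Joint ranges: [-150.9, 150.9], [-52.94, 120.26], [3.33, 152.33], [-74.26, 254.26], [0, 154.13], [-172.89, 172.89]. Speed limits (degrees/s): [127.2, 127.2, 159.86, 180, 180, 180].

INTERFACE

Orientations are given as a 3x3 rotation matrix whose columns are the frame's x, y, z axes.
In Python, from workcell import env gives the robot as it stands.
- The arm moves only by the tool move_arm, never from a script. Its argument "steps" is a list of rows, each a list of 7 numbers: the turn, a rotation vector about the world's x, y, z in degrees, then the shift along the world's x, y, z in mm, then the finger opening in mm, from 0 to 85.4. In form: [[wx, wy, wz, x, y, z, jaw], ...]. A call has 1 to 10 rows; each row shifts and turns the pose as measured when the row begins; what a row does not reach is not made up. A row lasts 1/8 s, in which the tool goes at most 62.5 mm and 10.7 degrees, less where a joint would pass 70% of its speed; a pose out of reach is approached as far as the arm can. A call with a gripper value outside its range is refused whole. The fingers move at their own pace and stop on an object; "newtons" is the grip in N (left out, the last holds). Time passes only in rows, so rows that do not move let the fingers close. It gives the time, the measured TCP pose, the force and the opening at its end, in the units of the state.
- env.get_state(): the state, without advancing time (a new reading comes with each control period).
- env.get_image(name): name is "side" or "top" or "wrist"; returns a dict with "pixels" (480x640x3 uint8, blue, green, red), "z_map" (480x640 float32, m along the optical axis (not along the pixel's ray), 0 where there is no reading), "vertical_fov" (degrees; the focal length in pixels is half the picture's height over the tangent of half this angle, whatever the lens; pixels are square), "cx", "cy" (the principal point, pixels), "extrinsics" (4x4, takes a point from world to camera coordinates); the wrist camera has in their place "hand_eye" (4x4, takes a point from camera to tool coordinates, whose origin is the TCP and whose axes are the tool frame's). Camera axes: x right, y down, z forward; pixel columns grow to the right and rows downward; lengths in m; the calibration is good to about 2 mm. A picture is of the moment at which its call begins: read the wrist's pose just before it.
- env.sign_off(): hands the job in, once; it reports no verdict.
The state is a dict: "clock": time; "joint_pos": joint angles; "qd": joint speeds; "tau": joint torques, N m; "position": TCP position; "tcp_rot": TCP orientation; "ft_force": force on the tool from outside, world axes, zero at the start; "wrist_torque": the same for the moment, N m; "gripper_width": finger opening in m.
Only numpy, scipy, OpenCV 4.12 (cv2) and the standard library are available. Lean on these libraries where they do the work, as an engineer would, in place of code of your own. Each camera call takes 0.05 s, during which the arm holds its last target.

TASK

Set the oblong tile flat on the wooden chuck of the banding wheel, in the middle, and let go of it; put it down gently, do not drop it. Then fetch the mask with the oblong window over the jars and hold it level about a centimetre above the tile, window centred on the tile and its long side along the tile's, ready for a colleague to spray: the coating smudges, so the mask must never touch the tile. Finish still holding the mask there, quite still, with everything else on the bench left where it was.

Things in the scene. Friction and masses are not known exactly. Their poses are not given: they have to be found in the camera images.
- tile: oblong terracotta tile with a white-coated face up, 100 mm (its x) by 60 mm (its y) by 12 mm thick, about 130 g, loose; origin at the centre of its underside, z up. It lies flat on the wooden ware board, beside the round tile. Pick it by its 60 mm width.
- tile_top (a point): centre of the tile's coated top face, 12 mm above tile; axes as the tile's
- board: wooden ware board 260 (x) by 170 (y) by 25 mm thick lying on the bench, fixed; origin at the centre of its underside, so its top is 25 mm up. The two tiles lie on it.
- round_tile: round terracotta tile, 70 mm diameter, 12 mm thick, white face, loose, on the ware board; leave it alone; origin at the centre of its underside
- wheel: banding wheel: grey foot 130 mm diameter fixed to the bench, aluminium head 160 mm diameter with its upper face 60 mm above the bench, and in the middle of the head a turned wooden chuck (fixed to the head, 68 mm foot, narrow waist, flat top 46 mm diameter). The head turns freely with slight friction (0.04 N m); it need not be turned. Origin on the axis at bench height.
- chuck_top (a point): centre of the chuck's flat top (46 mm diameter), on the wheel's axis, 115 mm above the bench, z up
- mask: the spray mask with the oblong window: black plastic sheet 130 mm (its x) by 90 mm (its y), 4 mm thick, with an upright tab near its -x end clad in light wood as a grip; about 100 g, loose; lies flat on the bench. Origin at the centre of the sheet's underside, z up.
- mask_window (a point): centre of the mask's oblong window (64 mm along the mask's x, 34 mm along its y) at the sheet's UNDERSIDE; 20 mm from the mask's origin along +x
- mask_grip (a point): middle of the mask's upright wooden grip, at mask x = -56 mm, y = 0, 48 mm above the sheet's underside. The grip is 14 mm thick along the mask's x, 46 mm wide along its y, and spans 26 to 66 mm above the underside; pinch it from above across the 14 mm.
- round_mask: the other mask, the same but with a round window 46 mm in diameter, loose, flat on the bench; leave it alone; the two masks may lie in either order. Origin at the centre of the sheet's underside.
- jar0: screw-lid glaze jar, 56 mm diameter, about 88 mm tall, loose; origin under its centre; stands in the row between the masks and the wheel; leave it alone
- jar1: screw-lid glaze jar, 56 mm diameter, about 88 mm tall, loose; origin under its centre; stands in the row between the masks and the wheel; leave it alone
- jar2: screw-lid glaze jar, 56 mm diameter, about 88 mm tall, loose; origin under its centre; stands in the row between the masks and the wheel; leave it alone
- brush_pot: white pot 72 mm diameter, 95 mm tall, with brushes sticking up to 195 mm, loose, beyond the wheel; leave it alone; origin under its centre
- sponge: sponge block 60 by 90 by 40 mm, loose, on the near side; leave it alone; origin under its centre
- shell: small snail-shell shape of fired clay, 44 mm diameter, 36 mm tall, loose, on the near side; leave it alone; origin under its centre

How it is judged (in metres and radians):
On the way:
1. the oblong tile lies flat in the middle of the chuck, let go (horizontal distance between tile and chuck_top below 0.012 m and z of tile in the frame of chuck_top between -0.003 and 0.004 m and angle between tile's own z axis and vertical below 0.07 rad and contact force between the fingers and tile below 0.05 N and linear speed of tile below 0.02 m/s), for 0.3 s.
At the end, for the whole second after the job is handed in: Tile flat (4 deg), released, within 12 mm of the chuck's axis. Mask held still and level (5 deg), touching neither tile nor wheel, underside 3 to 18 mm above the tile, window centre within 8 mm of the tile's, long axes within 0.12 rad (either way round). Bystanders moved under 20 mm (all of step 1 and horizontal distance between mask_window and tile_top below 0.008 m and z of mask_window in the frame of tile_top between 0.003 and 0.018 m and angle between the x axis of mask and the x axis of tile, either way round below 0.12 rad and angle between mask's own z axis and vertical below 0.09 rad and contact force between the fingers and mask above 1 N and contact force between mask and tile below 0.05 N and contact force between mask and wheel below 0.05 N and linear speed of mask below 0.02 m/s and distance of each of round_tile, round_mask, jar0, jar1, jar2, brush_pot, sponge, shell from where it was at the start of the episode below 0.02 m); the arm keeps its last pose, push and grip.
It fails at once if the mask touches the tile (contact force between mask and tile above 0.2 N).
It fails at once if the tile is dropped (falls more than about 8 mm out of the fingers) (linear speed of tile above 0.4 m/s and contact force between the fingers and tile below 0.05 N).
It fails at once if a bystander (jar, round tile, round-window mask, brush pot, sponge, shell) is pushed away or knocked over (distance of any of round_tile, round_mask, jar0, jar1, jar2, brush_pot, sponge, shell from where it was at the start of the episode above 0.02 m or angle between any of round_tile, round_mask, jar0, jar1, jar2, brush_pot, sponge, shell's own z axis and vertical above 0.35 rad).
It also fails if it takes over 58 s, if anything falls off the work surface, if the arm or the gripper's body presses on something with over 40 N, if the wrist force passes 120 N, or if a joint passes its speed limit or range.

## Working session

There is one attempt and no reset: what is moved stays moved. The work goes in short steps, Python scripts to look and compute and a tool call to move; the robot and the scene stay as the last step left them, time stands still between calls to the robot, and variables do not carry over. Pictures are saved under pics/ and viewed, and the job is handed in when it is done.

Besides the shell and the picture viewer there is one more tool, called after "Emit:" by a JSON object that holds its "fn" and its "kwargs", one argument or row to a line. move_arm: Moves the arm, as the interface text tells. Its arguments: {"type":"object","properties":{"steps":{"type":"array","items":{"type":"array","items":{"type":"number"}}},"newtons":{"type":"number"}},"required":["steps"]}

```bash
ls; mkdir -p pics
cat > h.py <<'E'
import numpy as np, cv2
from workcell import env
def grab(n,save=None):
    st=env.get_state(); im=env.get_image(n)
    if save: cv2.imwrite('pics/'+save,im['pixels'])
    p=im['pixels']; h,w=p.shape[:2]
    f=h/2/np.tan(np.radians(im['vertical_fov'])/2)
    K=np.array([[f,0,im['cx']],[0,f,im['cy']],[0,0,1]])
    if n=='wrist':
        T=np.eye(4);T[:3,:3]=st['tcp_rot'];T[:3,3]=st['position']
        C=T@np.array(im['hand_eye'])
    else: C=np.linalg.inv(np.array(im['extrinsics']))
    return dict(p=p,z=im['z_map'],K=K,C=C,st=st)
def cloud(g):
    h,w=g['z'].shape; v,u=np.mgrid[:h,:w]
    K=g['K'];z=g['z']
    P=np.stack([(u-K[0,2])/K[0,0]*z,(v-K[1,2])/K[1,1]*z,z],-1)
    W=P@g['C'][:3,:3].T+g['C'][:3,3]; W[z<=0]=np.nan
    return W
def ray(g,uv,zp):
    uv=np.atleast_2d(uv).astype(float)
    d=np.c_[uv,np.ones(len(uv))]@np.linalg.inv(g['K']).T@g['C'][:3,:3].T
    o=g['C'][:3,3]; s=(zp-o[2])/d[:,2]
    return o+d*s[:,None]
E
python3 - <<'E'
from h import *
for n in ['top','side','wrist']:
    g=grab(n,n+'0.png'); print(n,g['K'][0,0],g['K'][:2,2],g['C'].round(3).tolist())
s=g['st'];print(s)
E
```

```text
pics
top 484.3721190113834 [317.85349124 239.47974197] [[-0.003, -0.999, 0.051, 0.506], [-1.0, 0.002, -0.025, 0.021], [0.024, -0.051, -0.998, 1.121], [0.0, 0.0, 0.0, 1.0]]
side 474.2191959148773 [322.56621539 238.83621201] [[-0.767, -0.48, 0.425, 0.197], [-0.641, 0.557, -0.528, 0.489], [0.016, -0.677, -0.735, 0.75], [0.0, 0.0, 0.0, 1.0]]
wrist 371.7270086550408 [319.41048637 236.17797118] [[0.378, -0.884, -0.277, 0.307], [-0.926, -0.361, -0.112, -0.549], [-0.001, 0.299, -0.954, 0.374], [0.0, 0.0, 0.0, 1.0]]
{'clock': 0.1, 'joint_pos': array([-6.79174684e+01,  2.02583768e+01,  9.36244343e+01,  1.17627735e-03,
        6.61893149e+01, -1.38588262e-01]), 'qd': array([-0.04552358, -0.06785942, -0.13368133,  0.04151469, -0.12702814,
        0.03796243]), 'tau': array([-1.73898003e-03, -6.06357980e+01, -3.42819500e+01, -1.28568490e-04,
        3.86850414e-03, -1.69908674e-05]), 'position': array([ 0.23627567, -0.57838768,  0.40404101]), 'tcp_rot': array([[-4.55844307e-04,  9.25734390e-01,  3.78174076e-01],
       [ 1.17355295e-03,  3.78174350e-01, -9.25733646e-01],
       [-9.99999207e-01,  2.18168901e-05, -1.25878695e-03]]), 'ft_force': array([ 0.64664279, -0.27802638, -0.27879674]), 'wrist_torque': array([ 0.0156279 ,  0.01047881, -0.0150645 ]), 'gripper_width': 0.08564801401209013}
```

View pics/top0.png

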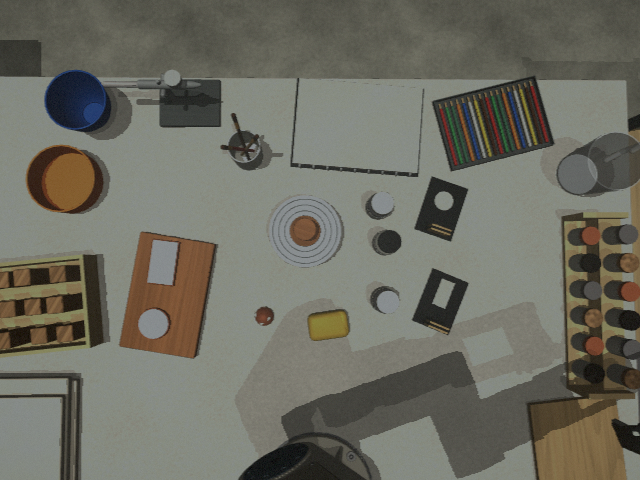

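View pics/side0.png

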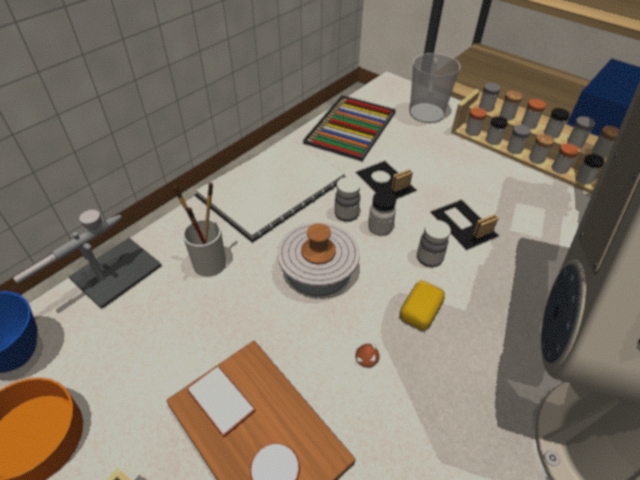

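View pics/wrist0.png

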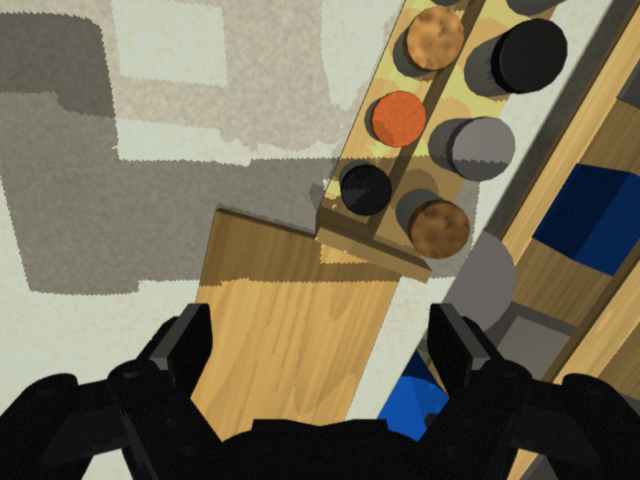

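The top view shows the oblong tile at (163,262), the wheel and chuck at (305,230), the jars at (382,204), (387,242) and (386,300), and the oblong mask at (441,301) with its grip at its lower end, about (438,326). The round mask is at (441,209).

```bash
cat > meas.py <<'E'
from h import *
g=grab('top'); p=g['p']; hsv=cv2.cvtColor(p,cv2.COLOR_BGR2HSV); W=cloud(g)
def blob(m,roi):
    x0,y0,x1,y1=roi; k=np.zeros(m.shape,np.uint8); k[y0:y1,x0:x1]=m[y0:y1,x0:x1]
    cs,_=cv2.findContours(k,cv2.RETR_EXTERNAL,cv2.CHAIN_APPROX_NONE)
    return max(cs,key=cv2.contourArea)
def rect(c,z):
    P=ray(g,c[:,0,:],z)[:,:2]*1000
    r=cv2.minAreaRect(P.astype(np.float32)); return r
S,V=hsv[...,1],hsv[...,2]
white=((S<60)&(V>110)).astype(np.uint8)*255
t=blob(white,(143,232,184,290)); print('tile',rect(t,.037))
t=blob(white,(130,300,175,345)); print('round',rect(t,.037))
dark=((V<60)).astype(np.uint8)*255
c=blob(dark,(408,262,475,338)); print('mask',rect(c,.004))
c=blob(white,(430,275,460,315)); print('window',rect(c,.004))
c=blob(dark,(408,172,475,245)); print('rmask',rect(c,.004))
H=hsv[...,0]
ch=((S>100)&(H<20)).astype(np.uint8)*255
c=blob(ch,(285,210,325,252)); print('chuck',rect(c,.115))
# heights
for n,(u,v) in dict(tile=(163,262),round=(153,323),chuck=(305,229),head=(285,231),j0=(382,202),j1=(387,240),j2=(386,299),grip=(438,326),mask=(425,312),pot=(238,145),board=(190,320)).items():
    print(n,(np.nanmedian(W[v-1:v+2,u-1:u+2].reshape(-1,3),0)*1000).round(1))
# wheel head by height
m=((W[...,2]>.05)&(W[...,2]<.075)).astype(np.uint8)*255
c=blob(m,(260,185,350,275)); (x,y),r=cv2.minEnclosingCircle((ray(g,c[:,0],.06)[:,:2]*1000).astype(np.float32)); print('wheel',x,y,r)
m=((W[...,2]>.105)).astype(np.uint8)*255
c=blob(m,(280,205,330,260)); (x,y),r=cv2.minEnclosingCircle((ray(g,c[:,0],.115)[:,:2]*1000).astype(np.float32)); print('chucktop',x,y,r)
for roi,n in (((365,185,400,222),'j0'),((370,226,405,258),'j1'),((370,285,405,318),'j2')):
    m=((W[...,2]>.07)).astype(np.uint8)*255
    c=blob(m,roi); (x,y),r=cv2.minEnclosingCircle((ray(g,c[:,0],.088)[:,:2]*1000).astype(np.float32)); print(n,x,y,r)
x0=p[160:360,100:480]; cv2.imwrite('pics/topzoom.png',cv2.resize(x0,None,fx=2.1,fy=2.1,interpolation=cv2.INTER_CUBIC))
E
python3 meas.py
```

```text
tile ((511.8838806152344, 340.1016845703125), (57.047630310058594, 95.46501922607422), 82.96529388427734)
round ((376.7041931152344, 359.6796875), (63.632041931152344, 63.399105072021484), 0.72868412733078)
mask ((419.9413757324219, -288.139892578125), (88.62837982177734, 128.8018341064453), 67.27845764160156)
window ((438.60101318359375, -295.19488525390625), (31.400453567504883, 62.49384689331055), 67.19813537597656)
rmask ((634.7867431640625, -293.5853576660156), (88.12761688232422, 129.8717498779297), 70.83621215820312)
chuck ((576.23046875, 23.320085525512695), (60.38312911987305, 60.38469314575195), 44.87532043457031)
tile [512.  339.3  34.3]
round [377.7 358.7  36.3]
chuck [579.4  23.3 113.2]
head [579.   67.4  59.7]
j0 [ 639.3 -142.7   85.5]
j1 [ 557.5 -152.4   87.5]
j2 [ 431.6 -148.9   88.2]
grip [ 371.4 -264.8   64.8]
mask [ 395.3 -252.8    2.2]
pot [780.8 178.1  11.4]
board [382.3 281.6  23.1]
wheel 579.5497436523438 25.075151443481445 79.6146240234375
chucktop 579.5753784179688 25.00982093811035 22.829387664794922
j0 636.973388671875 -141.46273803710938 25.480506896972656
j1 554.6708374023438 -155.9073944091797 25.475011825561523
j2 425.9520568847656 -150.60787963867188 25.38898468017578
```

View pics/topzoom.png

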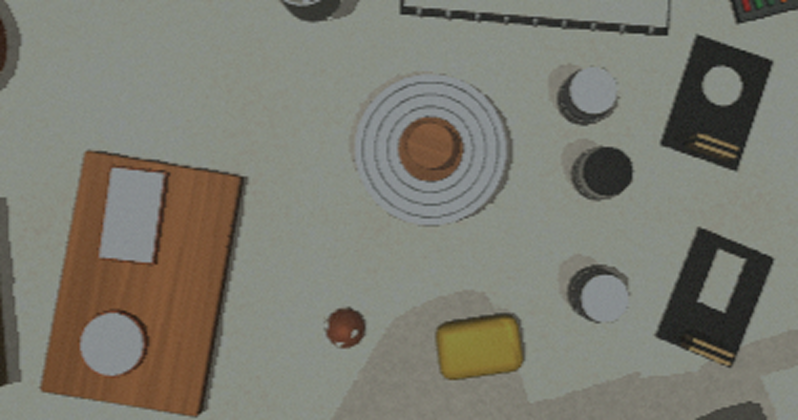

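Emit:
{"fn": "move_arm", "kwargs": {
  "steps": [
    [0,0,-2,16,53,0,85],
    [0,0,-2,16,53,0,85],
    [0,0,-2,16,53,0,85],
    [0,0,-2,16,53,0,85],
    [0,0,-2,16,53,0,85],
    [0,0,-2,16,53,0,85],
    [0,0,-2,16,53,0,85],
    [0,0,-2,16,53,0,85],
    [0,0,-2,16,53,0,85],
    [0,0,-2,16,53,0,85]
  ],
  "newtons": 40
}}

```text
clock: 1.45
position: [0.397, -0.0352, 0.4041]
tcp_rot: [[0.004, 1.0, 0.02], [-0.001, 0.02, -1.0], [-1.0, 0.004, 0.001]]
ft_force: [1.3, -0.8, 1.3]
gripper_width: 0.0853
```

Emit:
{"fn": "move_arm", "kwargs": {
  "steps": [
    [0,0,-2,16,53,-3,85],
    [0,0,-1,16,53,-4,85],
    [0,0,-1,16,53,-4,85],
    [0,0,-1,16,53,-4,85],
    [0,0,-1,16,53,-4,85],
    [0,0,-1,16,53,-4,85],
    [0,0,-1,13,51,-4,85],
    [0,0,0,0,0,0,85]
  ]
}}

```text
clock: 2.45
position: [0.5076, 0.351, 0.3762]
tcp_rot: [[0.008, 0.993, -0.119], [-0.002, -0.119, -0.993], [-1.0, 0.008, 0.001]]
ft_force: [-1.0, -0.6, 0.8]
gripper_width: 0.085
```

Run:
```python
from h import *
g=grab('wrist','w1.png'); print(g['st']['position'],g['st']['tcp_rot'].round(3).tolist(), g['st']['clock'])
p=g['p'];hsv=cv2.cvtColor(p,cv2.COLOR_BGR2HSV)
w=((hsv[...,1]<60)&(hsv[...,2]>110)).astype(np.uint8)*255
cs,_=cv2.findContours(w,cv2.RETR_LIST,cv2.CHAIN_APPROX_NONE)
for c in cs:
    if cv2.contourArea(c)>1500: print(c[:,0].mean(0),cv2.minAreaRect((ray(g,c[:,0],.037)[:,:2]*1000).astype(np.float32)))
```

```text
[0.50762475 0.35095017 0.37618858] [[0.008, 0.993, -0.119], [-0.002, -0.119, -0.993], [-1.0, 0.008, 0.001]] 2.45
[326.91111111 345.91666667] ((380.3879699707031, 360.188232421875), (64.01200866699219, 64.9426040649414), 84.93061065673828)
[565.17307692 294.63461538] ((407.02117919921875, 136.11782836914062), (55.65487289428711, 41.31230926513672), 37.4168586730957)
[327.87677725 236.57345972] ((490.99530029296875, 343.8863220214844), (55.35332489013672, 45.36464309692383), 83.10511016845703)
[329.60567823 171.95899054] ((543.3908081054688, 337.40350341796875), (55.47496032714844, 39.51482391357422), 83.11077117919922)
[357.36372007 221.30171885] ((466.701904296875, 332.4906921386719), (603.552001953125, 402.8190612792969), 83.1170883178711)
```

View pics/w1.png

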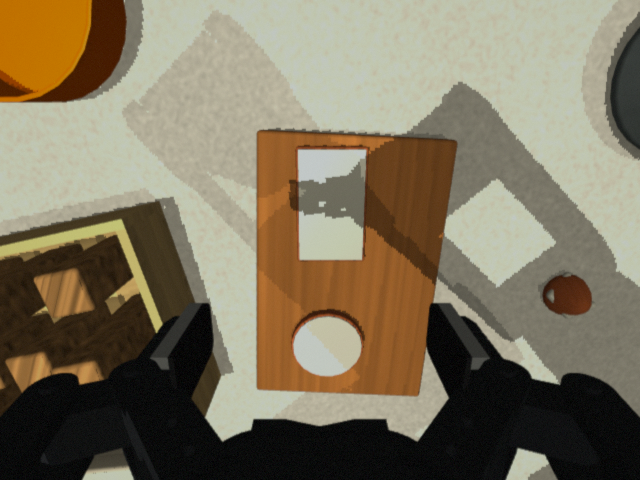

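The wrist view shows the oblong tile as a rectangle from (298,147) to (366,261), partly in shadow. The round tile is at (327,345).

Run:
```python
from h import *
g=grab('wrist'); p=g['p'];hsv=cv2.cvtColor(p,cv2.COLOR_BGR2HSV)
w=((hsv[...,1]<75)).astype(np.uint8)*255
k=np.zeros_like(w);k[138:275,280:385]=w[138:275,280:385]
cs,_=cv2.findContours(k,cv2.RETR_EXTERNAL,cv2.CHAIN_APPROX_NONE); c=max(cs,key=cv2.contourArea)
print(cv2.boundingRect(c),cv2.minAreaRect((ray(g,c[:,0],.037)[:,:2]*1000).astype(np.float32)))
W=cloud(g); print(np.nanmedian(W[230:250,310:350].reshape(-1,3),0), np.nanmedian(W[150:250,400:430].reshape(-1,3),0))
```

```text
(295, 148, 69, 112) ((515.680419921875, 340.8968505859375), (55.86507034301758, 96.0588150024414), 83.0289306640625)
[0.48606364 0.34349421 0.03768644] [0.50978498 0.26546618 0.02571764]
```

Emit:
{"fn": "move_arm", "kwargs": {
  "steps": [
    [0.1,0.5,0,6,-10,-30,85],
    [0,0,0,0,0,-45,85],
    [0,0,0,0,0,-40,85],
    [0,0,0,0,0,-30,85],
    [0,0,0,0,0,-15,85],
    [0,0,0,0,0,0,85]
  ]
}}

```text
clock: 3.3
position: [0.5125, 0.3301, 0.2155]
tcp_rot: [[0.0, 0.992, -0.126], [-0.002, -0.126, -0.992], [-1.0, 0.0, 0.002]]
ft_force: [-0.5, -0.2, -0.0]
gripper_width: 0.0854
```

Run:
```python
from h import *
g=grab('wrist','w2.png'); s=g['st'];print(s['position'],s['tcp_rot'].round(4).tolist(),s['ft_force'])
```

```text
[0.51254395 0.33012669 0.2154874 ] [[0.0, 0.992, -0.1259], [-0.0016, -0.1259, -0.992], [-1.0, 0.0002, 0.0016]] [-0.47490975 -0.17837018 -0.00634174]
```

View pics/w2.png

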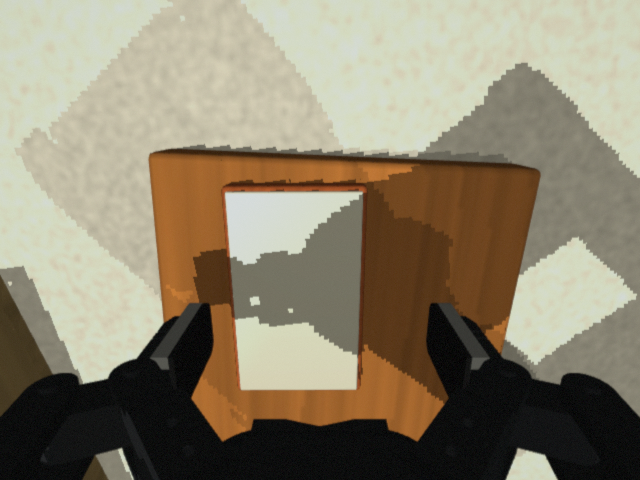

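The tile sits left of the jaw centre (tile columns 225–365, jaw middle about 320), so it needs +y. The TCP reading agrees.

Emit:
{"fn": "move_arm", "kwargs": {
  "steps": [
    [0.1,0,0.2,1,10,0,85],
    [0,0,0,0,0,0,85]
  ]
}}

```text
clock: 3.6
position: [0.5149, 0.3415, 0.2189]
tcp_rot: [[0.004, 0.992, -0.123], [0.003, -0.123, -0.992], [-1.0, 0.004, -0.004]]
ft_force: [0.1, -0.1, 0.7]
gripper_width: 0.0851
```

Run:
```python
from h import *
g=grab('wrist','w3.png'); s=g['st'];print(s['position'],s['tcp_rot'].round(4).tolist(),s['ft_force'])
p=g['p'];hsv=cv2.cvtColor(p,cv2.COLOR_BGR2HSV)
w=((hsv[...,1]<75)).astype(np.uint8)*255
k=np.zeros_like(w);k[175:400,215:400]=w[175:400,215:400]
cs,_=cv2.findContours(k,cv2.RETR_EXTERNAL,cv2.CHAIN_APPROX_NONE); c=max(cs,key=cv2.contourArea)
print(cv2.boundingRect(c),cv2.minAreaRect((ray(g,c[:,0],.037)[:,:2]*1000).astype(np.float32)))
```

```text
[0.51489732 0.34150403 0.21889716] [[0.0044, 0.9925, -0.1225], [0.0032, -0.1225, -0.9925], [-1.0, 0.004, -0.0038]] [ 0.06854635 -0.12289101  0.73279196]
(258, 193, 135, 195) ((515.3814697265625, 340.79901123046875), (55.73908615112305, 96.0257568359375), 82.95842742919922)
```

View pics/w3.png

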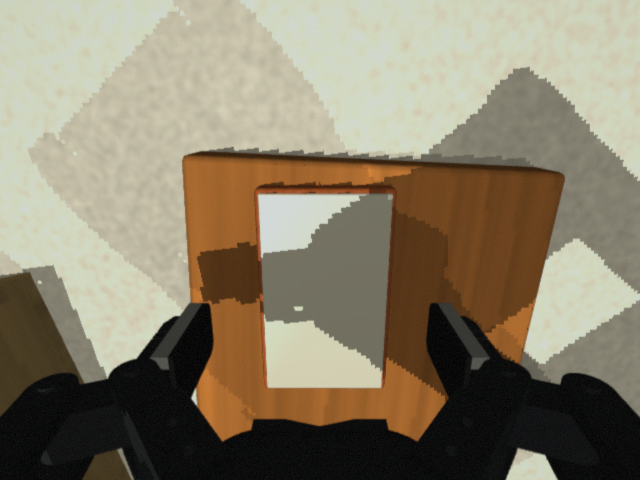

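Emit:
{"fn": "move_arm", "kwargs": {
  "steps": [
    [-0.2,0.2,0,0,-1,-12,85],
    [0,0,0,0,0,-8,85],
    [0,0,0,0,0,0,85],
    [0,0,0,0,0,0,85]
  ]
}}

```text
clock: 4.15
position: [0.5146, 0.3402, 0.1975]
tcp_rot: [[0.0, 0.993, -0.122], [-0.001, -0.122, -0.993], [-1.0, 0.001, 0.001]]
ft_force: [-0.4, -1.0, 0.4]
gripper_width: 0.0851
```

Emit:
{"fn": "move_arm", "kwargs": {
  "steps": [
    [0,0,0,0,0,0,66],
    [0,0,0,0,0,0,66],
    [0,0,0,0,0,0,50],
    [0,0,0,0,0,0,50],
    [0,0,0,0,0,0,50],
    [0,0,0,0,0,0,50]
  ],
  "newtons": 40
}}

```text
clock: 4.9
position: [0.5147, 0.3402, 0.1982]
tcp_rot: [[0.001, 0.993, -0.122], [-0.001, -0.122, -0.993], [-1.0, 0.001, 0.001]]
ft_force: [-0.4, -0.0, 1.1]
gripper_width: 0.0588
```

Run:
```python
from h import *
g=grab('wrist','w4.png'); s=g['st'];print(s['position'],s['tcp_rot'].round(4).tolist(),s['ft_force'],s['gripper_width'])
W=cloud(g); print([(np.nanmedian(W[v-3:v+4,u-3:u+4].reshape(-1,3),0)*1000).round(1).tolist() for u,v in ((240,340),(250,345),(390,340),(380,345),(320,300))])
```

```text
[0.51468362 0.34016097 0.19818758] [[0.0008, 0.9925, -0.1221], [-0.0007, -0.1221, -0.9925], [-1.0, 0.0009, 0.0006]] [-0.36253143 -0.02829188  1.05189124] 0.05881527107799919
[[517.7, 370.0, 48.8], [507.7, 370.6, 37.2], [503.1, 313.4, 37.1], [501.8, 317.9, 37.8], [524.8, 339.5, 37.6]]
```

View pics/w4.png

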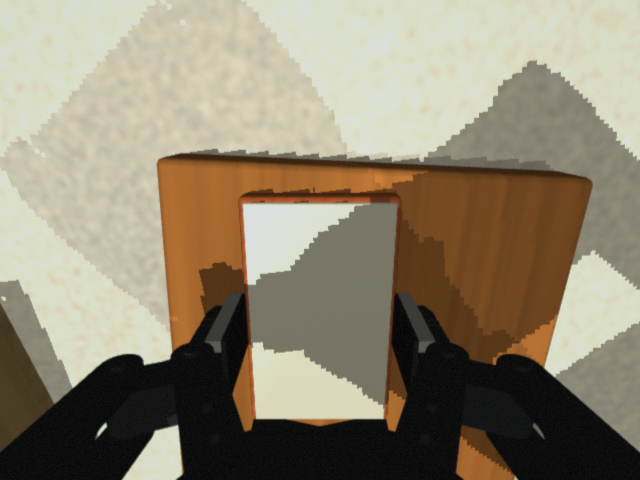

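The pads have closed on both long sides of the tile and the opening reads 58.8 mm. Next I lift it slowly.

Emit:
{"fn": "move_arm", "kwargs": {
  "steps": [
    [0,0,0,0,0,4,50],
    [0,0,0,0,0,8,50],
    [0,0,0,0,0,15,50],
    [0,0,0,0,0,25,50],
    [0,0,0,0,0,35,50],
    [0,0,0,0,0,35,50],
    [0,0,0,0,0,30,50],
    [0,0,0,0,0,0,50]
  ]
}}

```text
clock: 5.95
position: [0.5141, 0.3398, 0.3607]
tcp_rot: [[0.004, 0.993, -0.122], [0.001, -0.122, -0.993], [-1.0, 0.004, -0.002]]
ft_force: [0.7, -0.6, -1.5]
gripper_width: 0.0584
```

Run:
```python
from h import *
g=grab('wrist','w5.png'); s=g['st'];print(s['position'],s['tcp_rot'].round(4).tolist(),s['ft_force'],s['gripper_width'])
```

```text
[0.51409483 0.33982706 0.36073403] [[0.0037, 0.9925, -0.1221], [0.0012, -0.1221, -0.9925], [-1.0, 0.0035, -0.0017]] [ 0.69690172 -0.6115415  -1.52327065] 0.05839493712751972
```

View pics/w5.png

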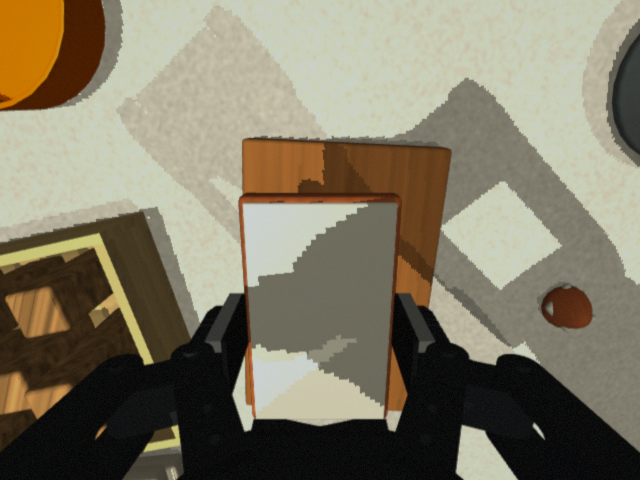

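Emit:
{"fn": "move_arm", "kwargs": {
  "steps": [
    [0,0,1,-4,-30,0,50],
    [0,0,1,-6,-45,0,50],
    [0,0,1,-6,-50,0,50],
    [0,0,1,-6,-50,0,50],
    [0,0,1,-6,-50,0,50],
    [0,0,1,-6,-45,0,50],
    [-0.1,0.2,1,-4,-30,0,50],
    [0,0,0,0,-12,0,50],
    [0,0,0,0,0,0,50],
    [0,0,0,0,0,0,50]
  ]
}}

```text
clock: 7.25
position: [0.4691, 0.0192, 0.3492]
tcp_rot: [[-0.016, 1.0, 0.005], [-0.005, 0.005, -1.0], [-1.0, -0.016, 0.005]]
ft_force: [-0.3, -0.4, -1.3]
gripper_width: 0.0584
```

Run:
```python
from h import *
g=grab('wrist','w6.png'); s=g['st'];print(s['position'],s['tcp_rot'].round(4).tolist(),s['ft_force'],s['gripper_width'])
```

```text
[0.46906463 0.01915876 0.34924401] [[-0.016, 0.9999, 0.0046], [-0.0048, 0.0045, -1.0], [-0.9999, -0.016, 0.0047]] [-0.27813525 -0.43641589 -1.30270461] 0.058394739166584435
```

View pics/w6.png

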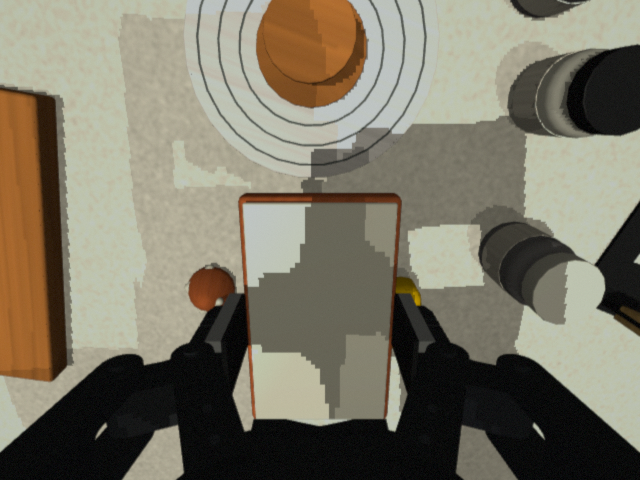

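Emit:
{"fn": "move_arm", "kwargs": {
  "steps": [
    [0.3,-0.9,0,-25,6,0,50],
    [0,0,0,0,0,0,50],
    [0,0,0,0,0,0,50]
  ]
}}

```text
clock: 7.68
position: [0.4447, 0.0276, 0.3494]
tcp_rot: [[0.001, 1.0, 0.008], [0.001, 0.008, -1.0], [-1.0, 0.001, -0.001]]
ft_force: [0.5, 0.2, -0.7]
gripper_width: 0.0585
```

```bash
cat > chuck.py <<'E'
from h import *
import sys
from scipy.optimize import least_squares
g=grab('wrist',sys.argv[1]); s=g['st'];print(s['position'],s['tcp_rot'].round(4).tolist())
W=cloud(g); z=W[...,2]
m=((z>.105)&(z<.125)); m[180:]=0
m=m.astype(np.uint8)*255
cs,_=cv2.findContours(m,cv2.RETR_EXTERNAL,cv2.CHAIN_APPROX_NONE); c=max(cs,key=cv2.contourArea)[:,0]
c=c[c[:,1]>2]
print(c.min(0),c.max(0),np.nanmedian(z[m>0]))
P=ray(g,c,.115)[:,:2]*1000
r=least_squares(lambda q:np.hypot(P[:,0]-q[0],P[:,1]-q[1])-q[2],[580,25,23],loss='soft_l1'); print('chuck',r.x)
m=((z>.052)&(z<.068)); m[190:]=0
print('chuck top pts',np.nanmean(W[(z>.108)&(z<.122)&(np.arange(480)[:,None]<180)],0))
# tile in hand
hsv=cv2.cvtColor(g['p'],cv2.COLOR_BGR2HSV)
w=(hsv[...,1]<75).astype(np.uint8)*255
k=np.zeros_like(w);k[201:418,244:398]=w[201:418,244:398]
cs,_=cv2.findContours(k,cv2.RETR_EXTERNAL,cv2.CHAIN_APPROX_NONE); c=max(cs,key=cv2.contourArea)
zt=np.nanmedian(z[260:330,280:360]); print('tile z',zt,np.nanmedian(z[205:225,280:360]),np.nanmedian(z[380:410,280:360]),np.nanmedian(z[240:290,250:265]),np.nanmedian(z[240:290,375:390]))
print(cv2.boundingRect(c),cv2.minAreaRect((ray(g,c[:,0],zt)[:,:2]*1000).astype(np.float32)))
E
python3 chuck.py w7.png
```

```text
[0.44469496 0.02764427 0.34936192] [[0.0012, 1.0, 0.008], [0.0009, 0.008, -1.0], [-1.0, 0.0012, -0.0009]]
[286   3] [375  40] 0.11575399199689757
chuck [581.75062185  24.37778794  22.30645015]
chuck top pts [0.56953317 0.02430166 0.11569598]
tile z 0.188918967154348 0.18894966589073842 0.18885462615597776 0.18902620640014017 0.1889409751817135
(244, 203, 153, 215) ((446.0788879394531, 28.689895629882812), (94.49250793457031, 55.531246185302734), 0.45110443234443665)
```

View pics/w7.png

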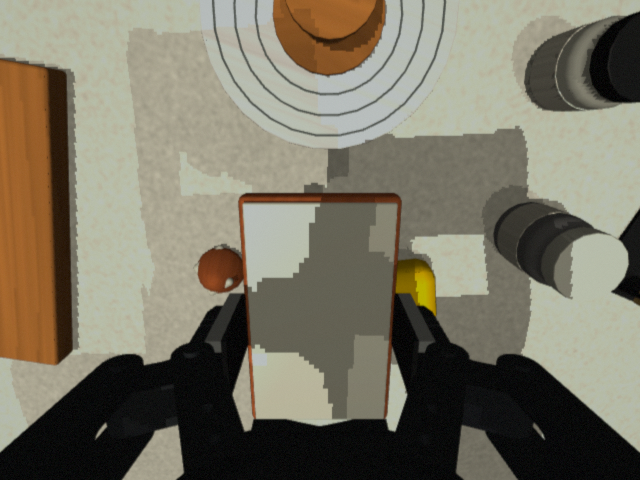

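Here the chuck is cut off at the top edge, around (330,0), and the tile is held level, with depth equal at all its edges. I move forward for a full view of the chuck.

Emit:
{"fn": "move_arm", "kwargs": {
  "steps": [
    [0,0,-0.4,30,-2,0,50],
    [0,0,0,25,-2,0,50],
    [0,0,0,0,0,0,50],
    [0,0,0,0,0,0,50]
  ]
}}

```text
clock: 8.22
position: [0.502, 0.024, 0.349]
tcp_rot: [[0.0, 1.0, 0.001], [0.001, 0.001, -1.0], [-1.0, 0.0, -0.001]]
ft_force: [-0.2, 0.2, -1.2]
gripper_width: 0.0585
```

```bash
python3 chuck.py w8.png
```

```text
[0.50204053 0.02400353 0.34900805] [[0.0002, 1.0, 0.0014], [0.0009, 0.0014, -1.0], [-1.0, 0.0002, -0.0009]]
[278  65] [364 157] 0.11575721640469852
chuck [582.69328982  24.34042862  22.56745084]
chuck top pts [0.5832685  0.02436398 0.11575465]
tile z 0.1885624703136825 0.188510504027805 0.1885285704668274 0.1885748648761659 0.18851483983716455
(244, 203, 153, 215) ((503.24456787109375, 25.053512573242188), (94.54814910888672, 55.52918243408203), 0.07130072265863419)
```

View pics/w8.png

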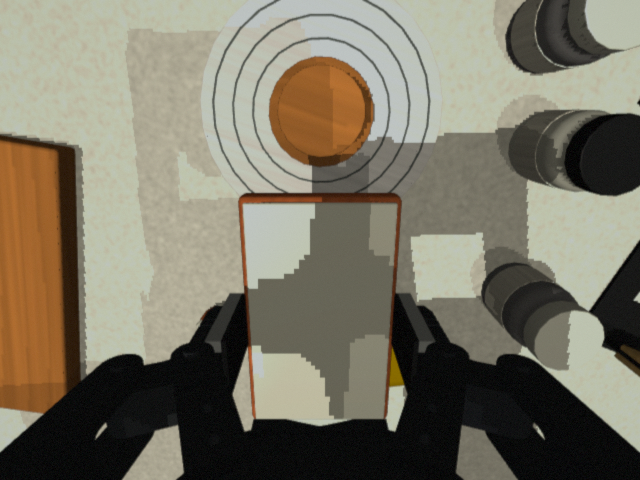

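The chuck's full disc is visible (columns 278–364, rows 65–157). By wrist-camera difference the tile has to go +79.4 mm in x, -0.7 mm in y and down 60.8 mm.

Emit:
{"fn": "move_arm", "kwargs": {
  "steps": [
    [0,0,0,30,0,0,50],
    [0,0,0,30,-1,0,50],
    [0,0,0,17,0,-10,50],
    [0,0,0,0,0,-20,50],
    [0,0,0,0,0,-12,50],
    [0,0,0,0,0,-4,50],
    [0,0,0,0,0,0,50],
    [0,0,0,0,0,0,50]
  ]
}}

```text
clock: 9.28
position: [0.5769, 0.0234, 0.3007]
tcp_rot: [[-0.003, 1.0, 0.002], [0.001, 0.002, -1.0], [-1.0, -0.003, -0.001]]
ft_force: [0.6, 0.3, -1.9]
gripper_width: 0.0586
```

Run:
```python
from h import *
g=grab('side','s1.png'); s=g['st'];print(s['position'],s['tcp_rot'].round(4).tolist(),s['ft_force'],s['gripper_width'])
```

```text
[0.57692607 0.02343636 0.30067511] [[-0.0034, 1.0, 0.0019], [0.0009, 0.0019, -1.0], [-1.0, -0.0034, -0.0009]] [ 0.62061412  0.27928316 -1.87602345] 0.05855860478520263
```

View pics/s1.png

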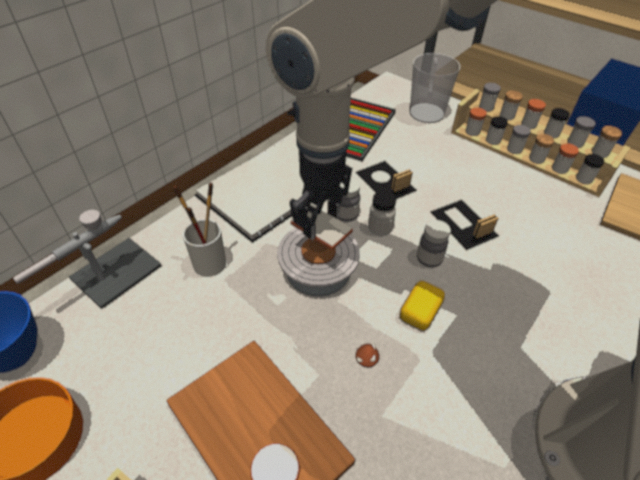

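The tile hangs over the chuck at about (320,240). It still needs +4.5 mm in x and -12.5 mm in z.

Emit:
{"fn": "move_arm", "kwargs": {
  "steps": [
    [0,-0.2,0,4.5,0,0,50],
    [0,0,0,0,0,-5,50],
    [0,0,0,0,0,-2,50],
    [0,0,0,0,0,0,50],
    [0,0,0,0,0,0,50]
  ]
}}

```text
clock: 9.95
position: [0.582, 0.0234, 0.2941]
tcp_rot: [[0.002, 1.0, 0.002], [0.001, 0.002, -1.0], [-1.0, 0.002, -0.001]]
ft_force: [-0.1, -0.1, -1.6]
gripper_width: 0.0586
```

Emit:
{"fn": "move_arm", "kwargs": {
  "steps": [
    [0,0.1,0,-0.5,0,-3,50],
    [0,0,0,0,0,-1,50],
    [0,0,0,0,0,0,50],
    [0,0,0,0,0,0,50]
  ]
}}

```text
clock: 10.45
position: [0.5815, 0.0234, 0.2898]
tcp_rot: [[0.0, 1.0, 0.002], [0.001, 0.002, -1.0], [-1.0, 0.0, -0.001]]
ft_force: [0.2, 0.3, -1.5]
gripper_width: 0.0584
```

Emit:
{"fn": "move_arm", "kwargs": {
  "steps": [
    [0,0,0,0,0,-1,50],
    [0,0,0,0,0,0,50],
    [0,0,0,0,0,0,50]
  ]
}}

```text
clock: 10.82
position: [0.5815, 0.0234, 0.2889]
tcp_rot: [[0.0, 1.0, 0.002], [0.001, 0.002, -1.0], [-1.0, 0.0, -0.001]]
ft_force: [0.4, -0.9, -1.0]
gripper_width: 0.0586
```

Emit:
{"fn": "move_arm", "kwargs": {
  "steps": [
    [0,0,0,0,0,-0.7,50],
    [0,0,0,0,0,0,50],
    [0,0,0,0,0,0,50]
  ]
}}

```text
clock: 11.2
position: [0.5815, 0.0234, 0.2882]
tcp_rot: [[0.0, 1.0, 0.002], [0.001, 0.002, -1.0], [-1.0, 0.0, -0.001]]
ft_force: [-0.5, 0.1, -0.4]
gripper_width: 0.0587
```

Emit:
{"fn": "move_arm", "kwargs": {
  "steps": [
    [0,0,0,0,0,-0.5,50],
    [0,0,0,0,0,0,50],
    [0,0,0,0,0,0,50]
  ]
}}

```text
clock: 11.58
position: [0.5815, 0.0234, 0.2882]
tcp_rot: [[0.001, 1.0, 0.002], [0.001, 0.002, -1.0], [-1.0, 0.001, -0.001]]
ft_force: [-0.6, -0.1, -0.1]
gripper_width: 0.058
```

Run:
```python
from h import *
f=[]
for i in range(4):
    g=grab('wrist'); f.append(g['st']['ft_force']); 
print(np.mean(f,0),np.array(f)[:,2],g['st']['position'])
```

```text
[-0.88869616 -0.09447278 -0.09935611] [-0.11229915 -0.4917687   0.18968608  0.01695733] [0.58155519 0.02344185 0.2881766 ]
```

The weight has gone from the wrist and z no longer drops, so the tile is resting on the chuck. I open the fingers.

Emit:
{"fn": "move_arm", "kwargs": {
  "steps": [
    [0,0,0,0,0,0,62],
    [0,0,0,0,0,0,66],
    [0,0,0,0,0,0,72],
    [0,0,0,0,0,0,80],
    [0,0,0,0,0,0,85],
    [0,0,0,0,0,0,85]
  ]
}}

```text
clock: 12.52
position: [0.5818, 0.0234, 0.2883]
tcp_rot: [[0.001, 1.0, 0.002], [0.001, 0.002, -1.0], [-1.0, 0.001, -0.001]]
ft_force: [-0.2, -0.4, 1.0]
gripper_width: 0.0848
```

Run:
```python
from h import *
g=grab('wrist','w9.png'); s=g['st'];print(s['position'],s['ft_force'],s['gripper_width'])
```

```text
[0.58182184 0.02341405 0.28830008] [-0.15207798 -0.37565845  0.95697673] 0.08484815526656374
```

View pics/w9.png

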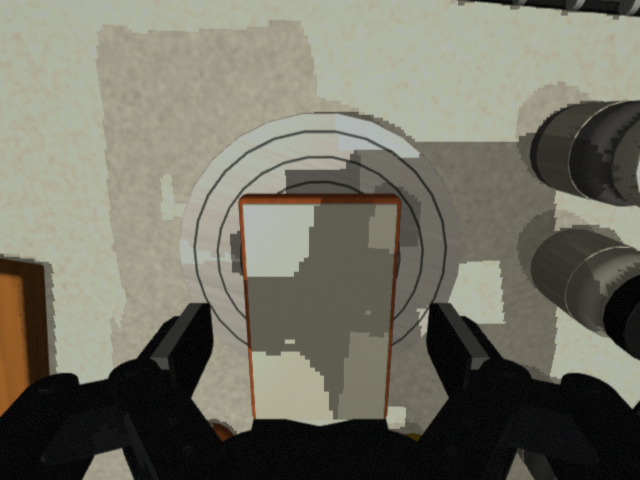

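The fingers are clear on both sides and the tile lies square between them at (320,300). I raise straight up and check it.

Emit:
{"fn": "move_arm", "kwargs": {
  "steps": [
    [0,0,0,0,0,10,85],
    [0,0,0,0,0,20,85],
    [0,0,0,0,0,30,85],
    [0,0,0,0,0,30,85],
    [0,0,0,0,0,25,85],
    [0,0,0,0,0,0,85],
    [0,0,0,0,0,0,85]
  ]
}}

```text
clock: 13.45
position: [0.5811, 0.0234, 0.4097]
tcp_rot: [[0.003, 1.0, 0.002], [0.001, 0.002, -1.0], [-1.0, 0.003, -0.001]]
ft_force: [0.1, -0.7, -0.5]
gripper_width: 0.0848
```

```bash
cat > tile.py <<'E'
from h import *
import sys
g=grab('wrist',sys.argv[1]); s=g['st'];print(s['position'],s['tcp_rot'].round(4).tolist(),s['clock'])
W=cloud(g); z=W[...,2]
m=((z>.122)&(z<.134)).astype(np.uint8)*255
cs,_=cv2.findContours(m,cv2.RETR_EXTERNAL,cv2.CHAIN_APPROX_NONE); c=max(cs,key=cv2.contourArea)
q=cv2.drawContours(np.zeros_like(m),[c],-1,255,-1)>0
P=W[q&(m>0)]; A=np.c_[P[:,:2],np.ones(len(P))]; co=np.linalg.lstsq(A,P[:,2],rcond=None)[0]
print(cv2.boundingRect(c),cv2.minAreaRect((ray(g,c[:,0],.127)[:,:2]*1000).astype(np.float32)),'z',np.median(P[:,2]),'slope',co[:2])
E
python3 tile.py w10.png
```

```text
[0.58113226 0.0233938  0.4096799 ] [[0.0025, 1.0, 0.0019], [0.0009, 0.0019, -1.0], [-1.0, 0.0026, -0.0009]] 13.45
(276, 161, 88, 135) ((582.9337158203125, 24.443090438842773), (98.86585235595703, 59.334354400634766), 0.07689186930656433) z 0.12761501713747425 slope [-0.00179867 -0.00017307]
```

View pics/w10.png

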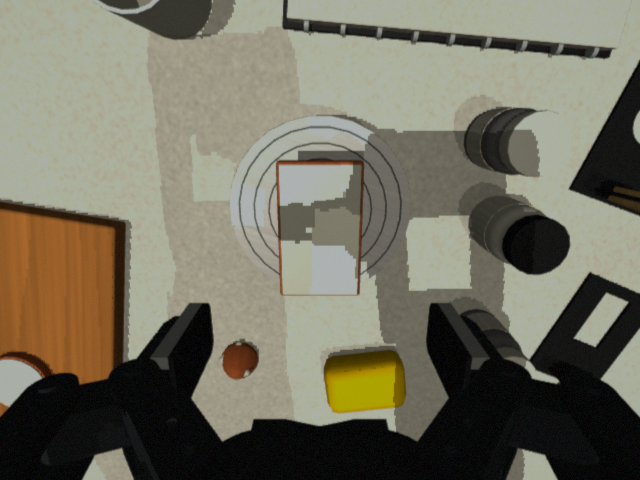

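The wrist view shows the tile flat on the chuck at columns 276–364, rows 161–296. By measurement it is within 0.3 mm of the chuck's centre, with its long axis along world x. Next the mask.

Emit:
{"fn": "move_arm", "kwargs": {
  "steps": [
    [0,0,4,-14,-20,0,85],
    [0,0,8,-26,-36,0,85],
    [0,0,8,-26,-36,0,85],
    [0,0,8,-26,-36,0,85],
    [0,0,8,-26,-36,0,85],
    [0,0,8,-26,-36,0,85],
    [0,0,8,-26,-36,0,85],
    [0,0,8,-22,-30,0,85],
    [0,0,4,-10,-12,0,85],
    [0,0,0,0,0,0,85]
  ]
}}

```text
clock: 14.75
position: [0.3699, -0.2607, 0.3996]
tcp_rot: [[-0.013, 0.402, 0.915], [0.001, 0.915, -0.402], [-1.0, -0.004, -0.013]]
ft_force: [0.2, 0.5, -0.5]
gripper_width: 0.0855
```

Run:
```python
from h import *
g=grab('wrist','w11.png'); s=g['st'];print(s['position'],s['tcp_rot'].round(4).tolist())
```

```text
[ 0.36992427 -0.26074531  0.39959757] [[-0.0133, 0.4024, 0.9154], [0.0014, 0.9155, -0.4024], [-0.9999, -0.0041, -0.0127]]
```

View pics/w11.png

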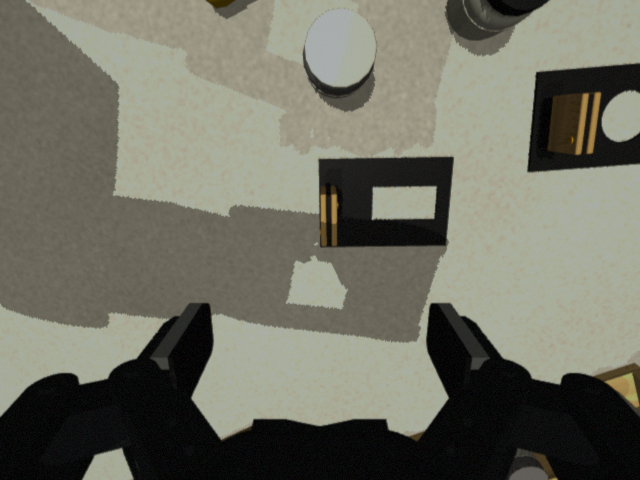

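The oblong mask spans columns 319–453 and rows 157–247, with its grip at (328,217) and its window at (404,203). I measure it from this view.

```bash
cat > mk.py <<'E'
from h import *
import sys
g=grab('wrist',sys.argv[1]); s=g['st'];print(s['position'],s['tcp_rot'].round(4).tolist())
x0,y0,x1,y1=map(int,sys.argv[2:6])
W=cloud(g); z=W[...,2]; hsv=cv2.cvtColor(g['p'],cv2.COLOR_BGR2HSV)
d=(hsv[...,2]<60).astype(np.uint8)*255
k=np.zeros_like(d);k[y0:y1,x0:x1]=d[y0:y1,x0:x1]
cs,hi=cv2.findContours(k,cv2.RETR_CCOMP,cv2.CHAIN_APPROX_NONE)
for c in sorted(cs,key=cv2.contourArea)[::-1][:3]:
    print(cv2.boundingRect(c),cv2.minAreaRect((ray(g,c[:,0],.004)[:,:2]*1000).astype(np.float32)))
m=(z>.058)&(z<.074); mm=np.zeros_like(m); mm[y0:y1,x0-5:x1]=m[y0:y1,x0-5:x1]
v,u=np.nonzero(mm); print('grip top px',u.min(),u.max(),v.min(),v.max(),'n',len(u),'z',np.median(z[mm]))
P=ray(g,np.c_[u,v],.066)[:,:2]*1000; print(cv2.minAreaRect(P.astype(np.float32)))
E
python3 mk.py w12.png 315 150 460 255
```

```text
[ 0.37027372 -0.26036649  0.39961269] [[-0.0132, 0.4027, 0.9153], [0.0015, 0.9153, -0.4027], [-0.9999, -0.004, -0.0127]]
(319, 158, 134, 89) ((422.9588928222656, -288.5518493652344), (89.79473876953125, 129.26841735839844), 67.27136993408203)
(370, 185, 68, 36) ((441.015380859375, -295.1719970703125), (35.67369079589844, 66.29570007324219), 66.41277313232422)
(319, 223, 2, 6) ((354.887939453125, -283.3789367675781), (5.310622692108154, 1.0203440189361572), 66.25504302978516)
grip top px 320 337 193 246 n 882 z 0.06626512609289398
((371.51214599609375, -266.10150146484375), (46.30760192871094, 14.200614929199219), 66.25473022460938)
```

Emit:
{"fn": "move_arm", "kwargs": {
  "steps": [
    [-0.1,-0.8,0,1,-6,-30,85],
    [0,0,0,0,0,-45,85],
    [0,0,0,0,0,-45,85],
    [0,0,0,0,0,-30,85],
    [0,0,0,0,0,-15,85],
    [0,0,0,0,0,0,85],
    [0,0,0,0,0,0,85]
  ]
}}

```text
clock: 15.72
position: [0.3761, -0.2614, 0.2301]
tcp_rot: [[0.004, 0.404, 0.915], [-0.0, 0.915, -0.404], [-1.0, 0.001, 0.004]]
ft_force: [0.1, 0.4, 0.2]
gripper_width: 0.0846
```

Run:
```python
from h import *
g=grab('wrist','w13.png'); s=g['st'];print(s['position'],s['tcp_rot'].round(4).tolist())
```

```text
[ 0.37613461 -0.26137971  0.2301223 ] [[0.004, 0.4044, 0.9146], [-0.0005, 0.9146, -0.4044], [-1.0, 0.0012, 0.0039]]
```

View pics/w13.png

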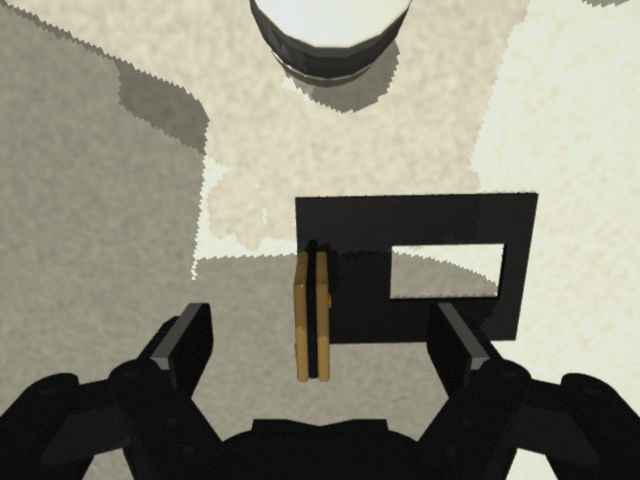

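The grip stands between the pads at (312,318) and lines up with them. Small corrections, then down.

Emit:
{"fn": "move_arm", "kwargs": {
  "steps": [
    [0,0.2,0,-4.5,-5,0,85],
    [0,0,0,0,0,-12,85],
    [0,0,0,0,0,-10,85],
    [0,0,0,0,0,-3,85],
    [0,0,0,0,0,0,85],
    [0,0,0,0,0,0,85]
  ]
}}

```text
clock: 16.52
position: [0.3717, -0.2672, 0.2048]
tcp_rot: [[0.003, 0.405, 0.914], [-0.002, 0.914, -0.405], [-1.0, -0.001, 0.003]]
ft_force: [1.0, -0.4, 0.0]
gripper_width: 0.0848
```

Run:
```python
from h import *
g=grab('wrist','w14.png'); s=g['st'];print(s['position'],s['tcp_rot'].round(4).tolist(),s['ft_force'])
W=cloud(g);z=W[...,2];m=(z>.06)&(z<.072);m[:, :285]=0;m[:,355:]=0;m[:230]=0
v,u=np.nonzero(m);P=ray(g,np.c_[u,v],.066)[:,:2]*1000;print(u.min(),u.max(),v.min(),v.max(),cv2.minAreaRect(P.astype(np.float32)))
```

```text
[ 0.37167235 -0.26715553  0.20480188] [[0.0027, 0.4052, 0.9142], [-0.0021, 0.9142, -0.4052], [-1.0, -0.0009, 0.0033]] [ 0.97967758 -0.36442694  0.03097458]
293 338 288 412 ((371.52789306640625, -265.5595397949219), (48.9036750793457, 14.714207649230957), 66.16948699951172)
```

View pics/w14.png

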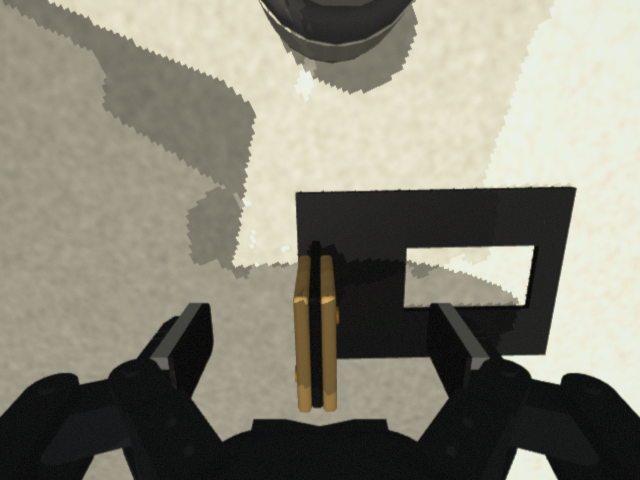

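Emit:
{"fn": "move_arm", "kwargs": {
  "steps": [
    [0.1,0.2,0,0,0.5,-2.5,85],
    [0,0,0,0,0,0,40],
    [0,0,0,0,0,0,25],
    [0,0,0,0,0,0,22],
    [0,0,0,0,0,0,5],
    [0,0,0,0,0,0,5],
    [0,0,0,0,0,0,5],
    [0,0,0,0,0,0,5],
    [0,0,0,0,0,0,5]
  ],
  "newtons": 60
}}

```text
clock: 17.7
position: [0.3719, -0.2667, 0.2028]
tcp_rot: [[-0.0, 0.405, 0.914], [-0.001, 0.914, -0.405], [-1.0, -0.001, 0.0]]
ft_force: [-0.7, -0.6, 0.2]
gripper_width: 0.0135
```

Run:
```python
from h import *
g=grab('wrist','w15.png'); s=g['st'];print(s['position'],s['tcp_rot'].round(4).tolist(),s['ft_force'],s['gripper_width'])
```

```text
[ 0.37192103 -0.26669117  0.2027557 ] [[-0.0001, 0.4051, 0.9143], [-0.001, 0.9143, -0.4051], [-1.0, -0.0009, 0.0003]] [-0.7235982  -0.6049949   0.16260977] 0.013527395359845769
```

View pics/w15.png

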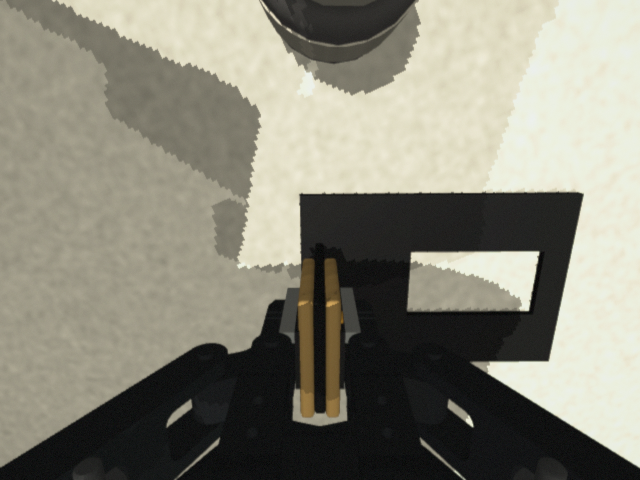

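The grip is pinched between the pads, with an opening of 13.5 mm. I lift.

Emit:
{"fn": "move_arm", "kwargs": {
  "steps": [
    [0,0,0,0,0,4,5],
    [0,0,0,0,0,10,5],
    [0,0,0,0,0,25,5],
    [0,0,0,0,0,35,5],
    [0,0,0,0,0,35,5],
    [0,0,0,0,0,35,5],
    [0,0,0,0,0,25,5],
    [0,0,0,0,0,15,5],
    [0,0,0,0,0,0,5],
    [0,0,0,0,0,0,5]
  ]
}}

```text
clock: 19.0
position: [0.3697, -0.2651, 0.3968]
tcp_rot: [[0.001, 0.405, 0.914], [-0.002, 0.914, -0.405], [-1.0, -0.001, 0.001]]
ft_force: [-0.3, 0.1, -0.7]
gripper_width: 0.0134
```

```bash
cat > held.py <<'E'
from h import *
import sys
g=grab('wrist',sys.argv[1]); s=g['st'];print(s['position'],s['tcp_rot'].round(4).tolist(),s['ft_force'],s['gripper_width'],s['clock'])
W=cloud(g);z=W[...,2]
R=s['tcp_rot'];T=(W-s['position'])@R  # tool coords: x down, y, z jaw
d=T[...,0]
# sheet: top surface at ~ .2028-.004 along tool x
m=(np.abs(d-.199)<.012)&(T[...,2]>.012)&(T[...,2]<.2)&(np.abs(T[...,1])<.07)
P=T[m];A=np.c_[P[:,1:],np.ones(len(P))]
co=np.linalg.lstsq(A,P[:,0],rcond=None)[0]
for _ in range(3):
    r=np.abs(A@co-P[:,0])<.003; co=np.linalg.lstsq(A[r],P[r,0],rcond=None)[0]
print('sheet top dist',co[2],'slopes y,z(deg)',np.degrees(co[:2]),r.sum())
n=R@np.array([-1,co[0],co[1]]);n/=np.linalg.norm(n); print('mask normal world',n.round(4))
E
python3 held.py w16.png
```

```text
[ 0.36967278 -0.26511116  0.39684556] [[0.0007, 0.4051, 0.9143], [-0.0016, 0.9143, -0.4051], [-1.0, -0.0012, 0.0013]] [-0.29642049  0.07839956 -0.65209532] 0.0134391949646732 19.0
sheet top dist 0.19806780454923859 slopes y,z(deg) [-0.1036215   0.01563584] 26363
mask normal world [-1.2e-03 -1.0e-04  1.0e+00]
```

View pics/w16.png

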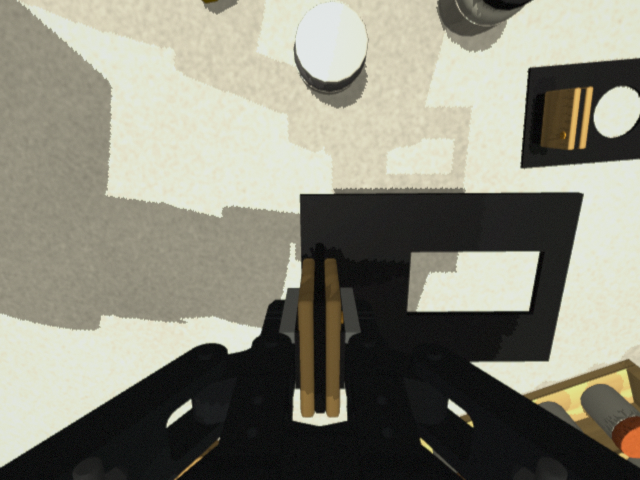

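The mask hangs level (normal within 0.1° of vertical) and clear of the bench. I carry it over the jars to the wheel, high, turning it to yaw 0.

Emit:
{"fn": "move_arm", "kwargs": {
  "steps": [
    [0,0,1,6,12,0,5],
    [0,0,2.3,12,25,0,5],
    [0,0,2.3,13,28,0,5],
    [0,0,2.3,14,30,0,5],
    [0,0,2.3,14,30,0,5],
    [0,0,2.3,14,30,0,5],
    [0,0,2.3,14,30,0,5],
    [0,0,2.3,14,30,0,5],
    [0,0,2.3,14,28,0,5],
    [0,0,2,10,20,0,5]
  ]
}}

```text
clock: 20.3
position: [0.4966, 0.0127, 0.3899]
tcp_rot: [[-0.011, 0.027, 1.0], [0.002, 1.0, -0.027], [-1.0, 0.001, -0.011]]
ft_force: [0.5, -0.1, -0.5]
gripper_width: 0.0131
```

```bash
python3 held.py w17.png
```

```text
[0.49662361 0.01274262 0.38990057] [[-0.0115, 0.0267, 0.9996], [0.0018, 0.9996, -0.0267], [-0.9999, 0.0015, -0.0115]] [ 0.50060508 -0.09378388 -0.53867687] 0.013149675201217592 20.3
sheet top dist 0.1980484856687599 slopes y,z(deg) [-0.07265165  0.01190657] 26439
mask normal world [ 0.0116 -0.0031  0.9999]
```

Emit:
{"fn": "move_arm", "kwargs": {
  "steps": [
    [-0.1,-0.6,1.2,8,9,0,5],
    [0,0,0,0,0,-5,5],
    [0,0,0,0,0,-5,5],
    [0,0,0,0,0,0,5],
    [0,0,0,0,0,0,5]
  ]
}}

```text
clock: 20.98
position: [0.5049, 0.0236, 0.3776]
tcp_rot: [[-0.003, 0.003, 1.0], [0.001, 1.0, -0.003], [-1.0, 0.001, -0.003]]
ft_force: [0.3, -0.4, -0.7]
gripper_width: 0.0133
```

```bash
python3 held.py w18.png
```

```text
[0.50485122 0.0236253  0.37758884] [[-0.0031, 0.003, 1.0], [0.0006, 1.0, -0.003], [-1.0, 0.0006, -0.0031]] [ 0.31757658 -0.38639447 -0.73094672] 0.013331529319498544 20.975
sheet top dist 0.19803767337587472 slopes y,z(deg) [-0.05888082  0.0135663 ] 26431
mask normal world [ 0.0033 -0.0016  1.    ]
```

View pics/w18.png

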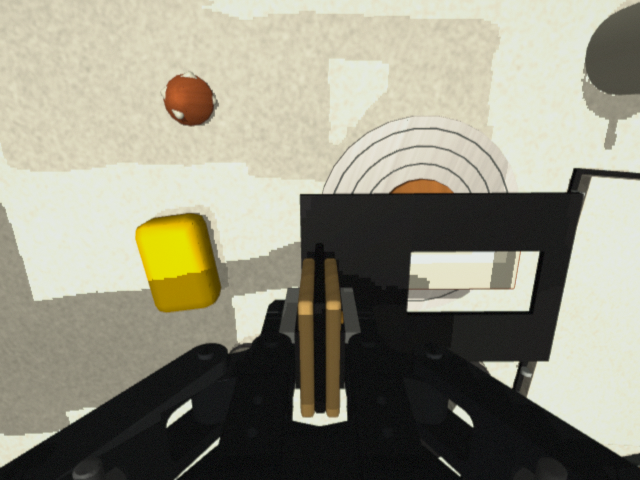

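Through the window (columns 408–540, rows 250–313) the tile shows its far end near column 517 and its -y edge near row 289. I compute both positions from the same camera.

```bash
cat > win.py <<'E'
from h import *
import sys
g=grab('wrist',sys.argv[1]); s=g['st'];print(s['position'],s['tcp_rot'].round(4).tolist(),s['clock'],s['ft_force'])
W=cloud(g);z=W[...,2];hsv=cv2.cvtColor(g['p'],cv2.COLOR_BGR2HSV)
zs=s['position'][2]-.198
d=(hsv[...,2]<60).astype(np.uint8)*255
cs,hi=cv2.findContours(d,cv2.RETR_CCOMP,cv2.CHAIN_APPROX_NONE)
for i,c in enumerate(cs):
    b=cv2.boundingRect(c)
    if hi[0][i][3]>=0 and 395<b[0]<420 and b[2]>80:
        q=c[:,0]; cen=q.mean(0)
        # window top outline: the far (image-left,top,right) edges; 
        P=ray(g,q,zs)[:,:2]*1000; r=cv2.minAreaRect(P.astype(np.float32)); print('window',b,r)
m=((z>.120)&(z<.134)&(np.arange(640)[None]>400)&(np.arange(640)[None]<560)&(np.arange(480)[:,None]>240)&(np.arange(480)[:,None]<330)&(hsv[...,2]>60))
v,u=np.nonzero(m)
if len(u): 
    P=W[m]*1000; print('tile px',u.min(),u.max(),v.min(),v.max(),'x',np.percentile(P[:,0],[0.5,99.5]),'y',np.percentile(P[:,1],[.5,99.5]),'z',np.median(P[:,2]))
sh=np.nanmedian(z[205:240,360:560]); print('sheet top z',sh)
cv2.imwrite('pics/z_'+sys.argv[1],cv2.resize(g['p'][180:370,290:600],None,fx=2.5,fy=2.5,interpolation=cv2.INTER_NEAREST))
E
python3 win.py w19.png
```

```text
[0.50485109 0.0236207  0.37760452] [[-0.0031, 0.0031, 1.0], [0.0006, 1.0, -0.0031], [-1.0, 0.0006, -0.0031]] 21.025 [-0.14379764 -0.35420242 -1.73243115]
window (405, 249, 136, 64) ((579.189208984375, 24.85672378540039), (63.24784851074219, 33.726016998291016), 0.06267822533845901)
tile px 409 520 252 289 x [562.31582969 631.07736051] y [-5.00225214 21.78998282] z 127.76385359588295
sheet top z 0.17943764631696782
```

View pics/z_w19.png

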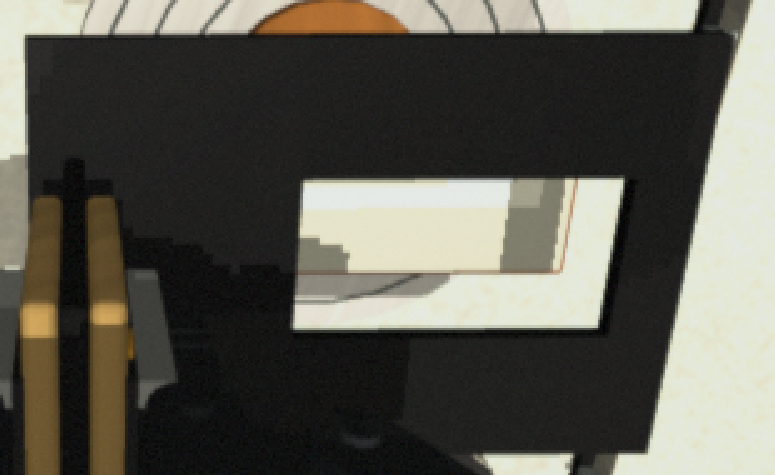

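The window centre is at (579.2, 24.9) and the tile centre at (581.1, 25.0) by the same camera, with a gap of 47.7 mm. I correct x by +2 mm, then descend about 37 mm in careful steps.

Emit:
{"fn": "move_arm", "kwargs": {
  "steps": [
    [0,-0.2,0.2,2,0,0,5],
    [0,0,0,0,0,-8,5],
    [0,0,0,0,0,-8,5],
    [0,0,0,0,0,-4,5],
    [0,0,0,0,0,0,5],
    [0,0,0,0,0,0,5]
  ]
}}

```text
clock: 21.82
position: [0.507, 0.0235, 0.3562]
tcp_rot: [[0.001, -0.0, 1.0], [0.001, 1.0, 0.0], [-1.0, 0.001, 0.001]]
ft_force: [0.7, -0.1, -0.9]
gripper_width: 0.0134
```

```bash
python3 win.py w20.png; python3 held.py w20b.png
```

```text
[0.50695848 0.02352849 0.35616248] [[0.0007, -0.0005, 1.0], [0.0006, 1.0, 0.0005], [-1.0, 0.0006, 0.0007]] 21.825 [ 0.69025652 -0.14115991 -0.90269813]
window (405, 249, 136, 64) ((582.173095703125, 24.740768432617188), (63.47389602661133, 33.78410720825195), 0.45312803983688354)
tile px 408 536 252 305 x [559.8286669 630.994518 ] y [-5.21196887 29.47774132] z 127.80773501750312
sheet top z 0.1582650448074746
[0.50694044 0.02352288 0.35617298] [[0.0007, -0.0004, 1.0], [0.0006, 1.0, 0.0004], [-1.0, 0.0006, 0.0007]] [ 0.01369086 -0.37469812 -1.04541603] 0.013282695822608305 21.875
sheet top dist 0.1980319372050618 slopes y,z(deg) [-0.06936568  0.02145618] 26424
mask normal world [-3.0e-04 -1.8e-03  1.0e+00]
```

Offset is about 1 mm and the gap is 26.5 mm. I go down in smaller steps.

Emit:
{"fn": "move_arm", "kwargs": {
  "steps": [
    [0,0,0,-1,0,-4,5],
    [0,0,0,0,0,-4,5],
    [0,0,0,0,0,-2,5],
    [0,0,0,0,0,0,5],
    [0,0,0,0,0,0,5]
  ]
}}

```text
clock: 22.55
position: [0.5059, 0.0235, 0.3458]
tcp_rot: [[0.001, -0.0, 1.0], [0.001, 1.0, 0.0], [-1.0, 0.001, 0.001]]
ft_force: [0.5, 0.1, -1.3]
gripper_width: 0.0134
```

```bash
python3 win.py w21.png; python3 held.py w21b.png
```

```text
[0.50594571 0.02351861 0.34578543] [[0.0013, -0.0005, 1.0], [0.0006, 1.0, 0.0005], [-1.0, 0.0006, 0.0013]] 22.55 [ 0.45491274  0.09675356 -1.32935949]
window (406, 249, 135, 64) ((581.149658203125, 24.902904510498047), (63.10856246948242, 33.74823760986328), 0.34524375200271606)
tile px 407 539 252 311 x [556.17624368 624.5749774 ] y [-2.21492715 33.25283589] z 127.80410312332702
sheet top z 0.1479216459930426
[0.50593761 0.02351879 0.34579344] [[0.0014, -0.0004, 1.0], [0.0006, 1.0, 0.0004], [-1.0, 0.0006, 0.0014]] [ 0.09003648  0.51165012 -0.60576833] 0.013474497634243491 22.6
sheet top dist 0.1980366514565637 slopes y,z(deg) [-0.07665446  0.01902949] 26416
mask normal world [-0.001 -0.002  1.   ]
```

Emit:
{"fn": "move_arm", "kwargs": {
  "steps": [
    [0,0,0,0,0,-2,5],
    [0,0,0,0,0,-2,5],
    [0,0,0,0,0,-1,5],
    [0,0,0,0,0,0,5],
    [0,0,0,0,0,0,5],
    [0,0,0,0,0,0,5]
  ]
}}

```text
clock: 23.4
position: [0.506, 0.0235, 0.3406]
tcp_rot: [[0.002, -0.0, 1.0], [0.001, 1.0, 0.0], [-1.0, 0.001, 0.002]]
ft_force: [-0.0, 0.2, -1.4]
gripper_width: 0.0135
```

```bash
python3 win.py w22.png; python3 held.py w22b.png
python3 - <<'E'
from h import *
grab('side','s2.png');g=grab('top','t2.png');print(g['st']['qd'])
E
```

```text
[0.50597    0.02351891 0.34056912] [[0.0016, -0.0005, 1.0], [0.0006, 1.0, 0.0005], [-1.0, 0.0006, 0.0016]] 23.4 [-0.03707755  0.22677021 -1.40230564]
window (406, 249, 135, 64) ((581.2454833984375, 24.868465423583984), (63.149635314941406, 33.74652862548828), 0.5160224437713623)
tile px 407 539 252 311 x [554.90551131 621.21258465] y [ 0.57510486 35.04510461] z 127.79652187183316
sheet top z 0.1427357903680617
[0.50600521 0.02353542 0.34059905] [[0.0017, -0.0005, 1.0], [0.0006, 1.0, 0.0005], [-1.0, 0.0006, 0.0017]] [-0.31172994  0.02572894 -1.76174027] 0.013358766113613424 23.45
sheet top dist 0.19804665967206359 slopes y,z(deg) [-0.06453437  0.00844976] 26452
mask normal world [-0.0015 -0.0018  1.    ]
[ 0.05510021 -0.0268901   0.0559661  -0.0114844  -0.05019708  0.01450742]
```

View pics/s2.png

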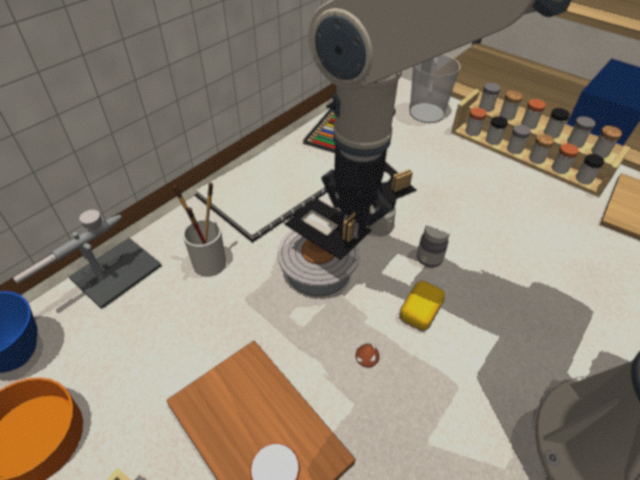

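View pics/z_w22.png

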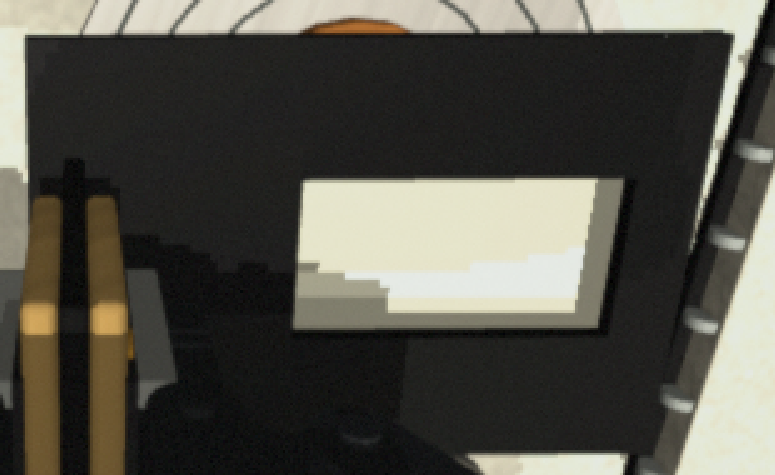

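View pics/t2.png

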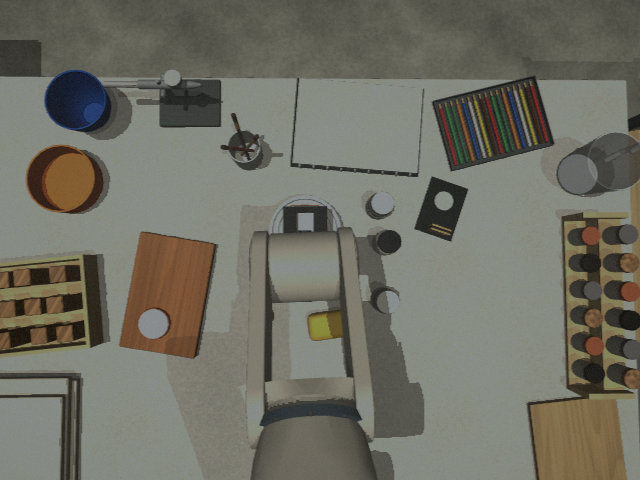

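The side view shows the mask level over the wheel at about (330,222). The zoom shows only white tile inside the window, and in the top view the visible bystanders are where they were. The gap is about 10.9 mm and the window is about 0.3 mm off the tile centre, so I hand in.

Run:
```python
from workcell import env
s=env.get_state();print(s['position'],s['gripper_width'],s['qd'].round(2),s['clock']);print(env.sign_off())
```

```text
[0.50597055 0.02353442 0.34059926] 0.012921734508151221 [ 0.06  0.03  0.03 -0.09  0.07  0.11] 23.6
the job is handed in; nothing more can be done
None
```

The oblong tile is on the chuck and released, and the arm is holding the oblong-window mask still above it. I handed the job in at 23.6 s; no verdict was reported.

- **Tile:** I lowered it until the wrist no longer carried its weight, then opened the fingers. Afterwards the wrist camera put it about 0.3 mm from the chuck centre and flat to about 0.1°. I did not measure the tile's centring again at the end; by then the mask covered most of it.
- **Mask:** The last wrist-camera check showed:
  - a gap of about 10.9 mm to the tile;
  - the window centre about 0.3 mm from the tile's;
  - tilt about 0.1° and long axes within about 0.5°;
  - the pads closed on the grip at 13.4 mm, with the arm at rest.
- **Bystanders:** The objects visible in the final top and side views looked unmoved. I judged this by eye and did not measure it, and the arm partly hid some of them.
- **Disagreement between cameras:** The top camera read x about 3 mm lower than the wrist camera. I placed the tile and centred the mask on same-view wrist-camera differences, so this offset cancels. The wrist camera's depth also read about 0.7 mm high throughout, which likewise cancels in the gap.

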